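# Load a spice tin into the spring-loaded tin dispenser

### The job

Take the low, wide steel spice tin from the table (the twin of the tin already in the spring-loaded dispenser) and set it upright and centred on top of that tin. Then push the pile down until the new tin's lid is level with the top of the dispenser's rim, let go, and leave the pile standing there.

Things in the scene. Friction and masses are not known exactly. Their poses are not given: they have to be found in the camera images.
- low_tin_center (a point): The tin to load: closed plain steel tin, upright cylinder 60 mm in diameter and 44 mm high, about 250 g, standing on the table. The point is its centre, 22 mm above its underside; z along its axis. Bystanders nearby: a tin of the same diameter but 85 mm high, a narrow tin 40 mm in diameter and 60 mm high, and glass shakers 43 mm in diameter and 92 mm high.
- lower_tin_center (a point): The identical tin (60 mm in diameter, 44 mm high) already standing in the dispenser on its platform, its lid level with the rim at the start. The point is its centre, 22 mm below its lid.
- rim (a point): Centre of the dispenser's mouth, at the height of the top face of its rim (136 mm above the table); z up. The dispenser is fixed to the table: a round white base 130 mm in diameter, four steel posts and a flat white rim ring 108 mm outside, 88 mm inside diameter, 12 mm high, open at the top and sides. Inside, a round platform carries the pile.
- platform (a joint): How far the spring platform has sunk, in m: 0 at the top (start), 0.060 at the bottom stop. The new tin's lid is level with the rim at 0.044. The spring pushes up with about 5 N at the top and 0.07 N more per mm; the guide has about 3 N of dry friction, so the second tin's weight alone does not sink the platform, a steady push of 1 to 6 N does (a little more if fast), and the pile then stays where it was pushed to (pushed nearly to the stop it may rise a little again).

How it is judged:
By the outcome, as a careful person would: the job done as asked, in the order asked, and still so for the second after the job is handed in, with the robot touching nothing.
It also fails if it takes over 42 s, if anything falls off the work surface, if the arm or the gripper's body presses on something with over 40 N, if the wrist force passes 120 N, or if a joint passes its speed limit or range.

### The arm

A 6-joint arm with a two-finger parallel gripper is mounted at the origin on the work surface. World frame = base frame: x ahead of the robot, y to its left, z up, the work surface at z = 0. Lengths are in m, angles in rad, forces in N, time in s.
With the tool pointing down it reaches from about 0.35 to 0.775 m from the base axis. Payload 5.5 kg.
Tool frame: the origin (TCP) lies between the finger pads; the fingertips stand 19 mm ahead of it and the grasp point (between the pads) is the TCP (env.tcp_to_tips is the distance from the TCP to the fingertips, in m); z points along the fingers, y is the direction in which the jaws open and shut (so a half turn about z gives the same grasp; the last joint's range is limited). The gripper opens to 85 mm and grips with 20 to 120 N. Pads are 22 mm wide; open, the fingers measure 114 mm over their backs; the gripper's body (76 mm by 85 mm) begins 54 mm behind the grasp point. The pads swing forward as they close: fully open they stand 13 mm farther back than shut.
Start: joints at [1.077, 0.313, 0.046, 1.304, 0, 1.431], TCP at [0.199, 0.539, 0.25] pointing down, gripper open.
Joint ranges: [-2.76, 2.76], [-0.86, 1.69], [-1.03, 1.26], [-2.2, 2.34], [-1.47, 1.5], [-3.14, 3.14]. Speed limits (rad/s): [2.57, 2.57, 3.14, 3.14, 3.14, 3.14].

### API

Orientations are given as a unit quaternion [w, x, y, z].
In Python, from workcell import env, eyes, job gives the robot as it stands. The module is installed in compiled form; this text tells all that it offers.
- The arm moves only by the tool move_arm, never from a script. Its argument "commands" is a list of rows, each a list of 3 entries, a list of its own where there are three numbers: the shift along the world's x, y, z as a fraction of full scale, then the turn, a rotation vector about the world's x, y, z as a fraction of full scale, then the gripper command: -1 is shut, 1 is fully open, values between are in proportion. In form: [[[x, y, z], [wx, wy, wz], gripper], ...]. A call has 1 to 5 rows; each row shifts and turns the commanded pose from where the row before left it; what a row does not reach is not made up. Full scale, the value 1, is 0.04 m for a shift and 8 degrees for a turn. A row lasts 1/10 s, in which the tool goes at most 50 mm and 8.59 degrees, less where a joint would pass 70% of its speed; a pose out of reach is approached as far as the arm can. A call with a number of a shift or a turn outside -1 to 1 is refused whole. A call with a gripper value outside its range is refused whole. The fingers move at their own pace and stop on an object; "newtons" is the grip in N (left out, the last holds). Time passes only in rows, so rows that do not move let the fingers close. It gives the time, the measured TCP pose, the force and the opening at its end, in the units of the state.
- env.get_state(): the state, without advancing time (a new reading comes with each control period).
- eyes.read_camera(name): name is "side" or "top"; returns a dict with "frame" (384x512x3 uint8, red, green, blue), "mtx" (3x3 intrinsics, pixels), "k1" (the pictures are not rectified: a ray, as slopes to the right and down, at radius r is drawn at 1 + k1 r^2 times it, then the intrinsics apply), "camera_from_world" (4x4, takes a point from world to camera coordinates). Camera axes: x right, y down, z forward; pixel columns grow to the right and rows downward; lengths in m; the calibration is good to about 2 mm. A picture is of the moment at which its call begins. There is no depth.
- job.hand_in(): hands the job in, once; it reports no verdict.
The state is a dict: "clock": time; "joint_pos": joint angles; "qvel": joint speeds; "tau": joint torques, N m; "tcp_pos": TCP position; "orientation": TCP orientation; "wrist_force": force on the tool from outside, world axes, zero at the start; "ft_torque": the same for the moment, N m; "finger_gap": finger opening in m.
Only numpy, scipy, OpenCV 4.12 (cv2) and the standard library are available. Lean on these libraries where they do the work, as an engineer would, in place of code of your own. Each camera call takes 0.05 s, during which the arm holds its last target.

## Working session

There is one attempt and no reset: what is moved stays moved. The work goes in short steps, Python scripts to look and compute and a tool call to move; the robot and the scene stay as the last step left them, time stands still between calls to the robot, and variables do not carry over. Pictures are saved under pics/ and viewed, and the job is handed in when it is done.

Besides the shell and the picture viewer there is one more tool, called after "Request:" as name(argument=value, ...) on one line, values as JSON. move_arm: Moves the arm, as the interface text tells. Its arguments: {"type":"object","properties":{"commands":{"type":"array","items":{"type":"array"}},"newtons":{"type":"number"}},"required":["commands"]}

```bash
mkdir -p pics
cat > h.py <<'E'
import numpy as np, cv2
from workcell import env, eyes, job
def snap(name,fn):
    d=eyes.read_camera(name); cv2.imwrite(fn,cv2.cvtColor(d['frame'],cv2.COLOR_RGB2BGR)); 
    np.savez(fn.replace('.png','.npz'),**{k:np.asarray(v) for k,v in d.items()}); return d
def ray(d,u,v):
    K=np.asarray(d['mtx']);k=float(d['k1'])
    p=cv2.undistortPoints(np.array([[[u,v]]],float),K,np.array([k,0,0,0.]))[0,0]
    T=np.asarray(d['camera_from_world']);R=T[:3,:3];o=-R.T@T[:3,3]
    return o,R.T@np.array([p[0],p[1],1.])
def onplane(d,u,v,z):
    o,r=ray(d,u,v); return o+r*(z-o[2])/r[2]
def proj(d,P):
    T=np.asarray(d['camera_from_world']);P=np.atleast_2d(P)
    q,_=cv2.projectPoints(P.astype(float),cv2.Rodrigues(T[:3,:3])[0],T[:3,3],np.asarray(d['mtx']),np.array([float(d['k1']),0,0,0]))
    return q[:,0]
E
python3 - <<'E'
from h import *
for n in('side','top'):
    d=snap(n,f'pics/{n}0.png');T=d['camera_from_world'];print(n,-T[:3,:3].T@T[:3,3],d['mtx'][0,0],d['k1'],T[2,:3])
print(env.get_state())
E
```

```text
side [ 0.36210986 -0.50343017  0.6924738 ] 389.08774953024056 -0.13089513833920727 [ 0.21505848  0.64365408 -0.73447891]
top [0.38038955 0.01957176 0.82624377] 363.58500697452354 -0.11634931924242065 [ 0.21900653  0.01406532 -0.97562201]
{'clock': 0.1, 'joint_pos': array([1.07737623e+00, 3.13944327e-01, 4.50959997e-02, 1.30362441e+00,
       1.87957172e-06, 1.43122310e+00]), 'qvel': array([ 3.81571212e-04, -2.45675183e-03,  2.85778637e-03,  6.73116003e-04,
        9.81425417e-05,  7.70862131e-04]), 'tau': array([ 1.62685024e-03, -4.81722343e+01,  2.99246246e+01,  1.27291388e-02,
       -1.36856056e-04,  6.24088941e-06]), 'tcp_pos': array([0.19902987, 0.53899441, 0.2494886 ]), 'orientation': array([-2.61774631e-04,  1.76001814e-01,  9.84389485e-01, -7.96278134e-04]), 'wrist_force': array([-0.489374  , -0.25354281, -0.58959066]), 'ft_torque': array([-0.02590318, -0.03804436, -0.01873681]), 'finger_gap': 0.0851951168144773}
```

View pics/side0.png

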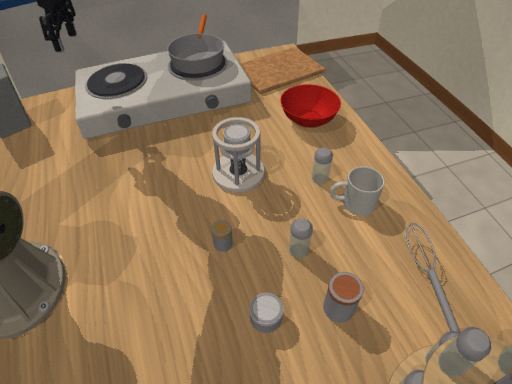

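View pics/top0.png

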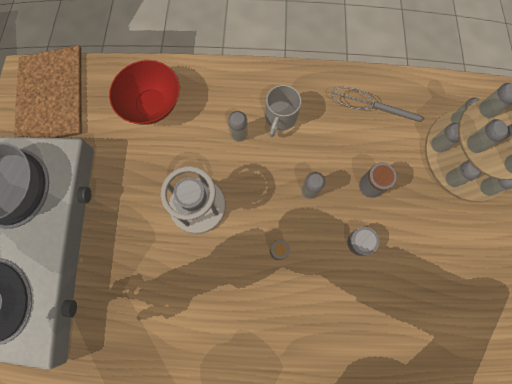

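The side view shows the low tin at about (267,310), lid at about (267,305), and the dispenser with its rim at about (236,135). In the top view the low tin's lid is at about (366,239) and the rim ring at about (189,193). Next I'll zoom in on both.

Run:
```python
import cv2,numpy as np
s=cv2.imread('pics/side0.png');t=cv2.imread('pics/top0.png')
def c(im,u,v,r=35,k=5): return cv2.resize(im[v-r:v+r,u-r:u+r],None,fx=k,fy=k,interpolation=cv2.INTER_NEAREST)
cv2.imwrite('pics/z0.png',np.vstack([np.hstack([c(s,267,310,28,5),c(s,237,145,28,5)]),np.hstack([c(t,366,240,28,5),c(t,190,195,28,5)])]))
```

```text
(no output)
```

View pics/z0.png

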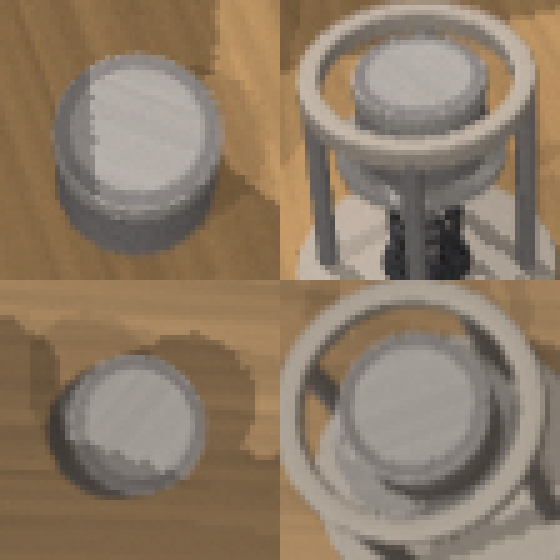

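```bash
cat >> h.py <<'E'
from scipy.optimize import least_squares
def fitc(d,roi,z,R,sat=60,half=True,fn=None,show=False):
    u0,v0,u1,v1=roi
    hsv=cv2.cvtColor(np.asarray(d['frame']),cv2.COLOR_RGB2HSV)
    m=(hsv[...,1]<sat).astype(np.uint8)*255
    w=np.zeros_like(m);w[v0:v1,u0:u1]=m[v0:v1,u0:u1]
    cs,_=cv2.findContours(w,cv2.RETR_EXTERNAL,cv2.CHAIN_APPROX_NONE)
    c=max(cs,key=cv2.contourArea)[:,0].astype(float)
    P=np.array([onplane(d,u,v,z)[:2] for u,v in c])
    o,_=ray(d,0,0)
    ctr=P.mean(0);s=[]
    for _ in range(5):
        a=ctr-o[:2];a/=np.linalg.norm(a)
        k=((P-ctr)@a>0.1*R) if half else np.ones(len(P),bool)
        r=least_squares(lambda x:np.hypot(*(P[k]-x[:2]).T)-x[2],[*ctr,R],loss='soft_l1',f_scale=.001).x
        ctr=r[:2]
    res=np.hypot(*(P[k]-ctr).T)-r[2]
    print('ctr',ctr.round(4),'R',r[2].round(4),'(exp',R,') n',k.sum(),'rms',res.std().round(5));
    r2=least_squares(lambda x:np.hypot(*(P[k]-x).T)-R,ctr,loss='soft_l1',f_scale=.001).x
    print('   fixed R ctr',r2.round(4))
    return r2
E
python3 - <<'E'
from h import *
L=lambda n:dict(np.load(f'pics/{n}.npz'))
s,t=L('side0'),L('top0')
for sat in(60,75,90):
  print(sat)
  fitc(s,(240,283,294,340),.044,.03,sat); fitc(t,(340,218,388,265),.044,.03,sat)
  fitc(s,(200,110,274,200),.136,.054,sat); fitc(t,(150,160,222,240),.136,.054,sat)
E
```

```text
60
ctr [ 0.4757 -0.221 ] R 0.0291 (exp 0.03 ) n 41 rms 0.00047
   fixed R ctr [ 0.4753 -0.2221]
ctr [ 0.476 -0.219] R 0.0294 (exp 0.03 ) n 35 rms 0.00048
   fixed R ctr [ 0.4757 -0.2183]
ctr [0.5426 0.1545] R 0.0523 (exp 0.054 ) n 51 rms 0.00107
   fixed R ctr [0.5421 0.1523]
ctr [0.5428 0.1575] R 0.0524 (exp 0.054 ) n 70 rms 0.00055
   fixed R ctr [0.5413 0.1562]
75
ctr [ 0.4757 -0.2204] R 0.029 (exp 0.03 ) n 43 rms 0.00057
   fixed R ctr [ 0.4752 -0.2216]
ctr [ 0.4757 -0.2189] R 0.0297 (exp 0.03 ) n 35 rms 0.00053
   fixed R ctr [ 0.4756 -0.2186]
ctr [0.5425 0.1561] R 0.0521 (exp 0.054 ) n 51 rms 0.00085
   fixed R ctr [0.5419 0.1539]
ctr [0.5432 0.1575] R 0.0529 (exp 0.054 ) n 70 rms 0.00061
   fixed R ctr [0.5421 0.1566]
90
ctr [ 0.4759 -0.2215] R 0.0301 (exp 0.03 ) n 42 rms 0.00058
   fixed R ctr [ 0.476  -0.2214]
ctr [ 0.4758 -0.2194] R 0.0299 (exp 0.03 ) n 37 rms 0.00066
   fixed R ctr [ 0.4758 -0.2192]
ctr [0.5428 0.1558] R 0.0528 (exp 0.054 ) n 51 rms 0.00088
   fixed R ctr [0.5424 0.1543]
ctr [0.5429 0.1575] R 0.0536 (exp 0.054 ) n 71 rms 0.00055
   fixed R ctr [0.5425 0.1572]
```

Run:
```python
from h import *
s=cv2.imread('pics/side0.png');t=cv2.imread('pics/top0.png')
def c(im,u,v,r,k): return cv2.resize(im[v-r:v+r,u-r:u+r],None,fx=k,fy=k,interpolation=cv2.INTER_NEAREST)
S=dict(np.load('pics/side0.npz'));T=dict(np.load('pics/top0.npz'))
out=[]
a=np.linspace(0,2*np.pi,200)
for im,d,u,v,ct in((s,S,236,136,(.5427,.1555)),(t,T,190,193,(.5430,.1574))):
    z=c(im,u,v,25,8)*1
    zz=z.copy()
    for R in(.03,.044,.054):
        q=proj(d,np.c_[ct[0]+R*np.cos(a),ct[1]+R*np.sin(a),0*a+.136])
        q=(q-[u-25,v-25]+.5)*8
        cv2.polylines(zz,[q.astype(np.int32)],True,(0,0,255),1)
    out.append(np.vstack([zz]))
cv2.imwrite('pics/z1.png',np.hstack(out))
```

```text
(no output)
```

View pics/z1.png

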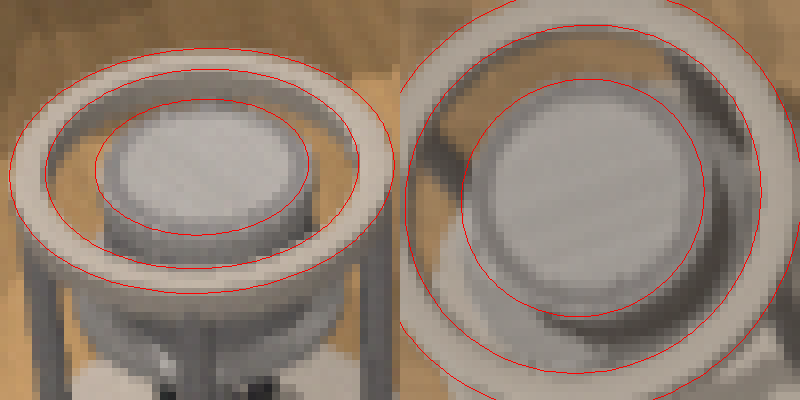

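Run:
```python
from h import *
S=dict(np.load('pics/side0.npz'));T=dict(np.load('pics/top0.npz'))
for n,d,(u,v) in(('side',S,(237,132)),('top',T,(189,193))):
    g=cv2.cvtColor(d['frame'],cv2.COLOR_RGB2GRAY).astype(int)
    hsv=cv2.cvtColor(d['frame'],cv2.COLOR_RGB2HSV)
    print(n,g[v,u-22:u+22]); print(g[v-18:v+18,u])
    for th in(140,145,150,155):
        m=((g>th)&(hsv[...,1]<35)).astype(np.uint8)
        nl,lab,st,ce=cv2.connectedComponentsWithStats(m,connectivity=4)
        l=lab[v,u]
        if l: print(th,st[l],ce[l].round(2),onplane(d,*ce[l],.136).round(4))
```

```text
side [180 131  93 134 142 136 139 149 165 136 135 163 173 173 172 172 174 175
 173 174 171 172 174 174 177 175 174 176 174 173 176 177 151 136 144 127
 139 139 137 138 140 186 180 181]
[103 102 108 147 182 159 123 121 115 122 138 162 176 179 176 176 177 173
 174 172 171 174 173 173 153 143 141 126 112 110 141 172 182 149 122 121]
140 [226 125  22  16 267] [236.38 131.64] [0.5435 0.1535 0.136 ]
145 [226 125  22  15 254] [236.37 131.55] [0.5436 0.1538 0.136 ]
150 [226 125  22  14 237] [236.32 131.36] [0.5437 0.1545 0.136 ]
155 [226 125  21  14 223] [236.2 131.4] [0.5434 0.1544 0.136 ]
top [125 132 133 130 116 106 141 126 119 138 157 157 158 158 158 155 155 153
 153 152 152 153 153 153 152 154 155 156 157 155 155 156 153 138 127 131
 123  80  71 104 116 105 115 149]
[119 117 124 127 128 142 156 158 158 158 157 157 156 156 156 157 155 153
 153 153 156 155 153 153 158 157 155 153 146 131 124 131 117  88  74  83]
140 [177 180  24  24 445] [188.21 191.64] [0.544  0.1557 0.136 ]
145 [177 181  24  23 428] [188.15 191.66] [0.544  0.1558 0.136 ]
150 [177 181  23  22 411] [188.06 191.52] [0.5442 0.156  0.136 ]
```

Run:
```python
from h import *
T=dict(np.load('pics/top0.npz'))
print(env.tcp_to_tips)
for n,u,v,z in(('tall',382,176,.085),('shaker',316,179,.092),('narrow',281,249,.06)): print(n,onplane(T,u,v,z).round(3))
```

```text
0.019
tall [ 0.611 -0.246  0.085]
shaker [ 0.595 -0.102  0.092]
narrow [ 0.448 -0.035  0.06 ]
```

Request:
move_arm(commands=[[[0.6,-1,0],[0,0,0],1],[[0.6,-1,0],[0,0,0],1],[[0.6,-1,0],[0,0,0],1],[[0.6,-1,0],[0,0,0],1],[[0.6,-1,0],[0,0,0],1]])

```text
clock: 0.6
tcp_pos: [0.3196, 0.3377, 0.25]
orientation: [-0.0, 0.176, 0.984, -0.0]
wrist_force: [0.7, 0.4, -0.7]
finger_gap: 0.0855
```

Request:
move_arm(commands=[[[0.6,-1,0],[0,0,0],1],[[0.6,-1,0],[0,0,0],1],[[0.6,-1,0],[0,0,0],1],[[0.6,-1,0],[0,0,0],1],[[0.6,-1,0],[0,0,0],1]])

```text
clock: 1.1
tcp_pos: [0.4396, 0.1376, 0.2501]
orientation: [-0.0, 0.176, 0.984, 0.0]
wrist_force: [0.6, 0.4, -0.3]
finger_gap: 0.085
```

Request:
move_arm(commands=[[[0.2,-1,0],[0,0,0],1],[[0.2,-1,0],[0,0,0],1],[[0.2,-1,0],[0,0,0],1],[[0.2,-1,0],[0,0,0],1],[[0.1,-1,0],[0,0,0],1]])

```text
clock: 1.6
tcp_pos: [0.4753, -0.0623, 0.25]
orientation: [-0.0, 0.176, 0.984, 0.0]
wrist_force: [0.8, 0.1, -0.5]
finger_gap: 0.0851
```

Request:
move_arm(commands=[[[0,-1,0],[0,0,0],1],[[0,-1,0],[0,0,0],1],[[0,-1,0],[0,0,0],1],[[0,-0.9,0],[0,0,0],1],[[0,0,0],[0,0,0],1]])

```text
clock: 2.1
tcp_pos: [0.4751, -0.2206, 0.2495]
orientation: [-0.0, 0.178, 0.984, -0.0]
wrist_force: [-0.2, 0.3, -1.0]
finger_gap: 0.0854
```

Request:
move_arm(commands=[[[0,0,-1],[0,0,0],1],[[0,0,-1],[0,0,0],1],[[0,0,-1],[0,0,0],1],[[0,0,-0.5],[0,0,0],1],[[0,0,0],[0,0,0],1]])

```text
clock: 2.6
tcp_pos: [0.4726, -0.2141, 0.1069]
orientation: [-0.004, 0.176, 0.984, 0.002]
wrist_force: [-0.5, 0.3, 0.2]
finger_gap: 0.0857
```

Run:
```python
from h import *
print(env.get_state()['tcp_pos'])
o=[]
for n,(u,v) in(('side',(267,290)),('top',(365,232))):
    d=snap(n,f'pics/{n}1.png');im=cv2.cvtColor(d['frame'],cv2.COLOR_RGB2BGR)
    r=48; o.append(cv2.resize(im[v-r:v+r,u-r:u+r],None,fx=4,fy=4))
cv2.imwrite('pics/z2.png',np.hstack(o))
```

```text
[ 0.47262563 -0.21414968  0.10687326]
```

View pics/z2.png

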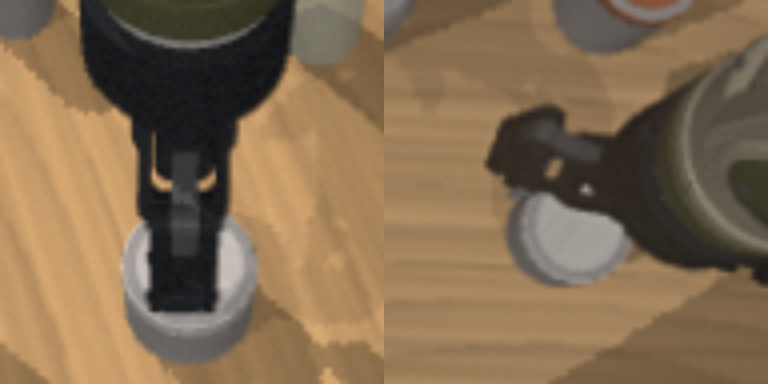

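The side view shows the tool above the tin, near finger over the lid at about (265,312). The TCP reads about 6 mm off in y, so I'll let it settle and read again.

Request:
move_arm(commands=[[[0,0,0],[0,0,0],1],[[0,0,0],[0,0,0],1]])

```text
clock: 2.9
tcp_pos: [0.4764, -0.2171, 0.1121]
orientation: [0.001, 0.176, 0.984, -0.001]
wrist_force: [-0.2, 0.1, 0.4]
finger_gap: 0.0851
```

Request:
move_arm(commands=[[[0.02,-0.08,-0.7],[0,0,0],1],[[0,0,-0.6],[0,0,0],1],[[0,0,-0.4],[0,0,0],1],[[0,0,-0.2],[0,0,0],1],[[0,0,0],[0,0,0],1]])

```text
clock: 3.4
tcp_pos: [0.4759, -0.2197, 0.0342]
orientation: [-0.0, 0.176, 0.984, 0.0]
wrist_force: [-0.3, -0.3, -0.0]
finger_gap: 0.0855
```

Request:
move_arm(commands=[[[0,0,0],[0,0,0],1],[[0,0,0],[0,0,0],1]])

```text
clock: 3.6
tcp_pos: [0.477, -0.2204, 0.0356]
orientation: [0.001, 0.176, 0.984, -0.0]
wrist_force: [0.1, -0.4, 0.4]
finger_gap: 0.0856
```

Request:
move_arm(commands=[[[0,0,-0.15],[0,0,0],1],[[0,0,0],[0,0,0],1],[[0,0,0],[0,0,0],0],[[0,0,0],[0,0,0],-0.5],[[0,0,0],[0,0,0],-1]], newtons=30)

```text
clock: 4.1
tcp_pos: [0.4761, -0.22, 0.0286]
orientation: [0.0, 0.176, 0.984, -0.0]
wrist_force: [-0.4, -1.2, 1.5]
finger_gap: 0.0595
```

Request:
move_arm(commands=[[[0,0,0],[0,0,0],-1],[[0,0,0],[0,0,0],-1],[[0,0,0],[0,0,0],-1],[[0,0,0],[0,0,0],-1],[[0,0,0],[0,0,0],-1]], newtons=40)

```text
clock: 4.6
tcp_pos: [0.4761, -0.2199, 0.0286]
orientation: [0.0, 0.176, 0.984, -0.0]
wrist_force: [-2.4, -0.2, 5.2]
finger_gap: 0.0591
```

Request:
move_arm(commands=[[[0,0,0.3],[0,0,0],-1],[[0,0,0.7],[0,0,0],-1],[[0,0,1],[0,0,0],-1],[[0,0,1],[0,0,0],-1],[[0,0,1],[0,0,0],-1]])

```text
clock: 5.1
tcp_pos: [0.4756, -0.2193, 0.1899]
orientation: [-0.0, 0.176, 0.984, 0.0]
wrist_force: [0.8, -0.7, -3.1]
finger_gap: 0.059
```

Request:
move_arm(commands=[[[0,0.4,0.6],[0,0,0],-1],[[0.2,0.7,0.3],[0,0,0],-1],[[0.2,0.9,0],[0,0,0],-1],[[0.2,0.9,0],[0,0,0],-1],[[0.2,0.9,0],[0,0,0],-1]])

```text
clock: 5.6
tcp_pos: [0.5079, -0.0663, 0.2247]
orientation: [0.0, 0.176, 0.984, 0.0]
wrist_force: [0.5, 0.1, -1.6]
finger_gap: 0.059
```

Request:
move_arm(commands=[[[0.2,0.9,0],[0,0,0],-1],[[0.2,0.9,0],[0,0,0],-1],[[0.2,0.9,0],[0,0,0],-1],[[0.2,0.9,0],[0,0,0],-1],[[0.1,0.8,0],[0,0,0],-1]])

```text
clock: 6.1
tcp_pos: [0.544, 0.1102, 0.2243]
orientation: [-0.0, 0.176, 0.984, 0.0]
wrist_force: [0.4, -0.7, -2.0]
finger_gap: 0.0591
```

Request:
move_arm(commands=[[[0,0.6,0],[0,0,0],-1],[[0,0.4,0],[0,0,0],-1],[[0,0.2,0],[0,0,0],-1],[[0,0,0],[0,0,0],-1],[[0,0,0],[0,0,0],-1]])

```text
clock: 6.6
tcp_pos: [0.544, 0.1555, 0.2243]
orientation: [-0.0, 0.176, 0.984, -0.0]
wrist_force: [0.1, -0.0, -2.4]
finger_gap: 0.059
```

Request:
move_arm(commands=[[[0,0,-0.4],[0,0,0],-1],[[0,0,-0.4],[0,0,0],-1],[[0,0,-0.2],[0,0,0],-1],[[0,0,0],[0,0,0],-1],[[0,0,0],[0,0,0],-1]])

```text
clock: 7.1
tcp_pos: [0.5443, 0.1556, 0.1847]
orientation: [0.0, 0.176, 0.984, 0.0]
wrist_force: [-0.7, -0.7, -1.6]
finger_gap: 0.059
```

Run:
```python
from h import *
print(env.get_state()['tcp_pos'])
o=[]
for n,(u,v) in(('side',(237,125)),('top',(195,185))):
    d=snap(n,f'pics/{n}2.png');im=cv2.cvtColor(d['frame'],cv2.COLOR_RGB2BGR)
    r=40; o.append(cv2.resize(im[v-r:v+r,u-r:u+r],None,fx=5,fy=5,interpolation=cv2.INTER_NEAREST))
cv2.imwrite('pics/z3.png',np.hstack(o))
```

```text
[0.54426515 0.1556106  0.18472512]
```

View pics/z3.png

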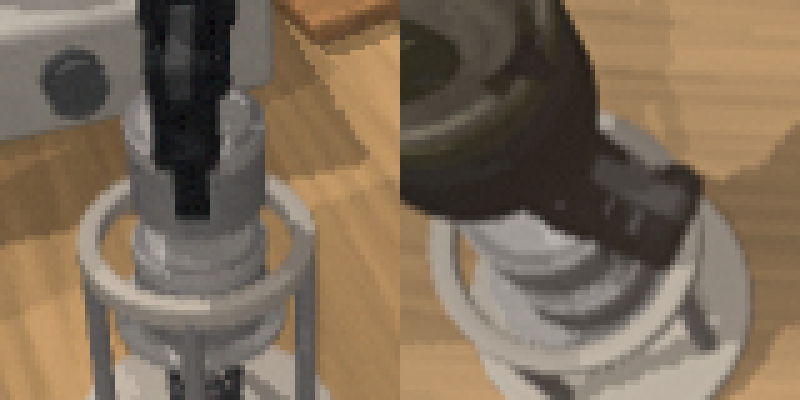

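The side view shows the tin held just above the lower one with the edges nearly lined up: new tin about x 130–265 in the crop, lower about 134–265. I'll compare the edge columns in numbers.

Run:
```python
from h import *
d=dict(np.load('pics/side2.npz'));f=d['frame']
hsv=cv2.cvtColor(f,cv2.COLOR_RGB2HSV)
def sil(c,z): # horizontal tangent pixels of circle at z
    a=np.linspace(0,2*np.pi,720);q=proj(d,np.c_[c[0]+.03*np.cos(a),c[1]+.03*np.sin(a),0*a+z]); return q[q[:,0].argmin()],q[q[:,0].argmax()]
for z in(.2,.19,.18,.17,.16,.13,.12,.11): 
    l,r=sil((.5438,.1543),z);print(z,l.round(1),r.round(1),'mid',(l+r)[0]/2)
for v in range(112,150):
    row=hsv[v,205:280,1]
    print(v,' '.join(f'{int(x):3d}' for x in hsv[v,216:256,1]))
```

```text
0.2 [221.  108.8] [249.2 107.9] mid 235.08612344871548
0.19 [221.3 112.6] [249.3 111.7] mid 235.29680435960594
0.18 [221.7 116.3] [249.4 115.4] mid 235.5044747090436
0.17 [222. 120.] [249.4 119.1] mid 235.70917936608208
0.16 [222.3 123.6] [249.5 122.7] mid 235.91096334226583
0.13 [223.2 134.1] [249.8 133.3] mid 236.499150323842
0.12 [223.5 137.5] [249.9 136.7] mid 236.68966433911493
0.11 [223.8 140.8] [250. 140.] mid 236.87748292960367
112 122 121 118 118 124  96  19  15  10  12  15   9   8  67  49  43  36  31  24  24  26  46  24  28  22  12  17  18  15  16  17  13  15  22 110 120 121 119 122 123
113 122 120 125 119 119 105  26  18  17  13  12  14   8  74   0  11  35   8  15  39  39  26  55  55   0  11  17  14  11  14  13  14  16  20 120 121 120 121 121 118
114 118 122 119 118 121 122  31  19  15  17  12   6  33  54  31  57  20  39  23  25  20  26  20  32  12  11  13   9  16  20  16  19  19  21 118 121 117 122 121 121
115 124 126 125 124 125 123  61  21  18  19  15   8   9  43  24   9  16  27  21  21  39   9  31  64  31  10  15  12  18  12  19  15  17  17 120 126 122 121 122 122
116 
[... 4871 characters left out ...]
  37  35  35  36  36  40  32  32  32 100 119
146   9  15  63  55  38  38  34  41  38  34  36  39  35  37  35  38  37  35  36  35  36  35  36  34  36  33  37  35  36  36  37  41  35  35  36  37  29  24 110 118
147  11   6  86 105  30  34  34  32  36  35  33  31  37  37  36  37  37  35  40  36  35  34  33  34  36  34  36  34  37  34  39  35  33  33  28  22  18  18 107 118
148  16   9  89 120  42  25  25  32  35  37  35  36  37  33  37  35  33  37  37  37  31  33  37  40  30  36  30  35  36  38  34  31  28  24  23  16  18  22 109 121
149  14  18  68 121  54  14  14  17  24  29  28  36  35  36  38  35  37  36  33  33  36  37  33  34  35  37  33  37  25  29  29  17  18  21  18  17  16  45 124 120
```

Request:
move_arm(commands=[[[-0.02,0.01,-0.2],[0,0,0],-1],[[0,0,-0.15],[0,0,0],-1],[[0,0,-0.1],[0,0,0],-1],[[0,0,0],[0,0,0],-1],[[0,0,0],[0,0,0],-1]])

```text
clock: 7.7
tcp_pos: [0.5431, 0.1567, 0.1661]
orientation: [-0.0, 0.176, 0.984, -0.0]
wrist_force: [-0.0, -0.9, -2.5]
finger_gap: 0.0588
```

Request:
move_arm(commands=[[[0,0,-0.02],[0,0,0],-1],[[0,0,-0.02],[0,0,0],-1],[[0,0,0],[0,0,0],-1]])

```text
clock: 8.0
tcp_pos: [0.5433, 0.1566, 0.1648]
orientation: [0.0, 0.176, 0.984, 0.0]
wrist_force: [0.1, -0.3, -2.4]
finger_gap: 0.0592
```

Request:
move_arm(commands=[[[0,-0.03,0],[0,0,0],-1],[[0,0,-0.02],[0,0,0],-1],[[0,0,0],[0,0,0],-1],[[0,0,0],[0,0,0],-1]])

```text
clock: 8.4
tcp_pos: [0.5434, 0.1553, 0.1643]
orientation: [0.0, 0.176, 0.984, -0.0]
wrist_force: [-1.2, -1.0, 1.1]
finger_gap: 0.0591
```

Run:
```python
from h import *
s=env.get_state();print(s['tcp_pos'],s['wrist_force'])
```

```text
[0.54338246 0.15528937 0.16428902] [-1.21438529 -0.95163999  1.13206088]
```

Request:
move_arm(commands=[[[0,0,0],[0,0,0],0.5],[[0,0,0],[0,0,0],0.7],[[0,0,0],[0,0,0],0.9],[[0,0,0],[0,0,0],1],[[0,0,0],[0,0,0],1]])

```text
clock: 8.9
tcp_pos: [0.5433, 0.1554, 0.1639]
orientation: [0.0, 0.176, 0.984, 0.0]
wrist_force: [-0.6, 0.9, 0.2]
finger_gap: 0.0858
```

Request:
move_arm(commands=[[[0,0,0.3],[0,0,0],1],[[0,0,0.8],[0,0,0],1],[[0,0,1],[0,0,0],1],[[0,0.7,0.5],[0,0,0],1],[[0,1,0],[0,0,0],1]])

```text
clock: 9.4
tcp_pos: [0.5455, 0.2231, 0.2734]
orientation: [0.004, 0.178, 0.984, 0.002]
wrist_force: [1.3, -0.3, 0.3]
finger_gap: 0.0852
```

Request:
move_arm(commands=[[[0,1,0],[0,0,0],1],[[0,1,0],[0,0,0],1],[[0,1,0],[0,0,0],1],[[0,0.3,0],[0,0,0],1],[[0,0,0],[0,0,0],1]])

```text
clock: 9.9
tcp_pos: [0.5429, 0.3571, 0.2681]
orientation: [0.0, 0.175, 0.985, 0.0]
wrist_force: [-0.2, -0.2, -0.6]
finger_gap: 0.0857
```

Run:
```python
from h import *
print(env.get_state()['tcp_pos'])
o=[]
for n,(u,v) in(('side',(237,130)),('top',(190,190))):
    d=snap(n,f'pics/{n}3.png');im=cv2.cvtColor(d['frame'],cv2.COLOR_RGB2BGR)
    r=35; o.append(cv2.resize(im[v-r:v+r,u-r:u+r],None,fx=5.7,fy=5.7,interpolation=cv2.INTER_NEAREST))
cv2.imwrite('pics/z4.png',np.hstack(o))
```

```text
[0.54285014 0.35709874 0.26809499]
```

View pics/z4.png

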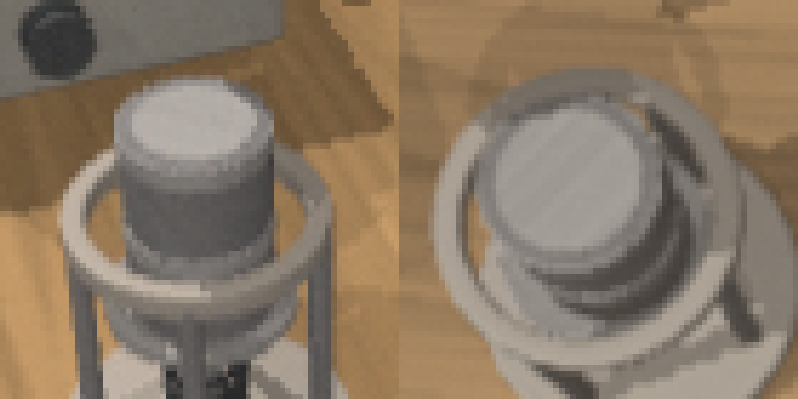

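The new tin stands upright on the lower one. In the crop its lid is at about (193,120) in the side view and (570,180) in the top view. I'll measure its lid centre at z = 0.180 and compare it with the lower lid's starting position, using the same method for both.

Run:
```python
from h import *
S=dict(np.load('pics/side3.npz'));T=dict(np.load('pics/top3.npz'))
for n,d,(u,v) in(('side',S,(236,116)),('top',T,(186,187))):
    g=cv2.cvtColor(d['frame'],cv2.COLOR_RGB2GRAY).astype(int)
    hsv=cv2.cvtColor(d['frame'],cv2.COLOR_RGB2HSV)
    print(n,g[v,u-20:u+20]); print(g[v-18:v+18,u])
    for th in(130,135,140,145,150,155):
        m=((g>th)&(hsv[...,1]<35)).astype(np.uint8)
        nl,lab,st,ce=cv2.connectedComponentsWithStats(m,connectivity=4)
        l=lab[v,u]
        if l: print(th,st[l],ce[l].round(2),onplane(d,*ce[l],.180).round(4))
```

```text
side [ 86  86  96  94  91  89 144 141 149 173 177 175 175 175 176 176 175 174
 175 173 171 173 172 169 170 170 171 174 174 172 172 133 131 136  88  85
  92  97  96  95]
[105 109 106 107 109 104  95  82  89  90 110 148 173 174 172 174 174 171
 171 176 176 175 175 178 165 144 139 129 120 117 102  87  89  88  89  88]
130 [222 109  28  17 344] [234.56 116.89] [0.5405 0.1507 0.18  ]
135 [222 109  25  17 309] [233.85 116.54] [0.5395 0.1524 0.18  ]
140 [222 109  25  16 287] [234.19 116.14] [0.5406 0.1535 0.18  ]
145 [224 109  23  14 248] [235.15 115.83] [0.5428 0.1538 0.18  ]
150 [225 110  22  13 230] [235.27 115.94] [0.543  0.1533 0.18  ]
155 [225 110  22  13 229] [235.24 115.97] [0.5429 0.1533 0.18  ]
top [113  82 120 128 126 136 155 156 153 154 154 155 155 155 152 153 153 152
 155 157 158 158 157 156 156 156 156 158 158 160 157 131 121 124 126  70
  71 108 118 123]
[111 110 102 106 129 145 154 154 155 156 156 155 152 153 154 154 155 158
 158 157 156 159 158 157 157 157 158 160 161 151 131 123 136 124  88  81]
130 [171 174  27  26 536] [184.04 186.37] [0.5432 0.1557 0.18  ]
135 [171 174  27  25 513] [184.03 186.21] [0.5435 0.1557 0.18  ]
140 [172 174  25  25 500] [184.08 186.19] [0.5435 0.1556 0.18  ]
145 [172 174  25  25 486] [184.02 186.3 ] [0.5433 0.1557 0.18  ]
150 [172 175  25  24 463] [184.13 186.11] [0.5437 0.1555 0.18  ]
155 [176 179  21  19 197] [187.96 189.49] [0.5376 0.1479 0.18  ]
```

Request:
move_arm(commands=[[[0,-0.7,0],[0,0,0],-1],[[0,-1,0],[0,0,0],-1],[[0,-1,0],[0,0,0],-1],[[0,-1,0],[0,0,0],-1],[[0,-0.8,0],[0,0,0],-1]])

```text
clock: 10.5
tcp_pos: [0.5427, 0.1715, 0.2685]
orientation: [0.0, 0.178, 0.984, -0.0]
wrist_force: [0.7, 0.1, 0.2]
finger_gap: 0.0126
```

Request:
move_arm(commands=[[[0,-0.4,0],[0,0,0],-1],[[0,-0.1,-0.5],[0,0,0],-1],[[0,0,-0.5],[0,0,0],-1],[[0,0,-0.3],[0,0,0],-1],[[0,0,0],[0,0,0],-1]])

```text
clock: 11.0
tcp_pos: [0.542, 0.1548, 0.2143]
orientation: [-0.002, 0.176, 0.984, -0.0]
wrist_force: [-0.4, -1.0, -0.7]
finger_gap: 0.0002
```

Request:
move_arm(commands=[[[0,0,0],[0,0,0],-1],[[0,0,0],[0,0,0],-1]])

```text
clock: 11.2
tcp_pos: [0.5438, 0.1557, 0.217]
orientation: [0.001, 0.176, 0.984, 0.0]
wrist_force: [0.4, -0.5, 0.1]
finger_gap: 0.0
```

Run:
```python
from h import *
print(env.get_state()['tcp_pos'])
o=[]
for n,(u,v) in(('side',(237,110)),('top',(190,180))):
    d=snap(n,f'pics/{n}4.png');im=cv2.cvtColor(d['frame'],cv2.COLOR_RGB2BGR)
    r=40; o.append(cv2.resize(im[v-r:v+r,u-r:u+r],None,fx=5,fy=5,interpolation=cv2.INTER_NEAREST))
cv2.imwrite('pics/z5.png',np.hstack(o))
```

```text
[0.54382441 0.1556892  0.2170157 ]
```

View pics/z5.png

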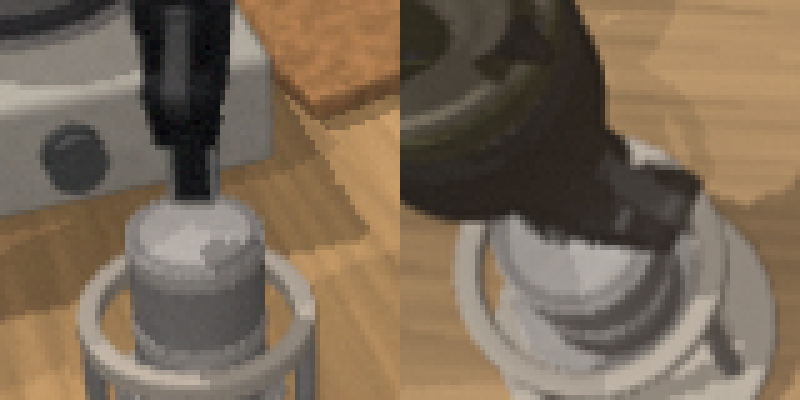

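The shut fingertips are over the lid, at about (195,198) in the side crop, just above it. Now I'll come down slowly until they touch.

Request:
move_arm(commands=[[[0,0,-0.2],[0,0,0],-1],[[0,0,-0.15],[0,0,0],-1],[[0,0,-0.03],[0,0,0],-1],[[0,0,0],[0,0,0],-1],[[0,0,0],[0,0,0],-1]])

```text
clock: 11.8
tcp_pos: [0.5432, 0.1554, 0.2007]
orientation: [-0.0, 0.176, 0.984, 0.0]
wrist_force: [-0.7, -0.0, -0.1]
finger_gap: 0.0001
```

Request:
move_arm(commands=[[[0,0,-0.03],[0,0,0],-1],[[0,0,-0.03],[0,0,0],-1],[[0,0,0],[0,0,0],-1]])

```text
clock: 12.1
tcp_pos: [0.5433, 0.1554, 0.1983]
orientation: [0.0, 0.176, 0.984, 0.0]
wrist_force: [0.2, 0.9, 0.2]
finger_gap: 0.0
```

Request:
move_arm(commands=[[[0,0,-0.05],[0,0,0],-1],[[0,0,0],[0,0,0],-1]])

```text
clock: 12.3
tcp_pos: [0.5433, 0.1554, 0.1963]
orientation: [0.0, 0.176, 0.984, 0.0]
wrist_force: [0.4, 0.1, 0.5]
finger_gap: -0.0004
```

Request:
move_arm(commands=[[[0,0,-0.05],[0,0,0],-1],[[0,0,0],[0,0,0],-1]])

```text
clock: 12.5
tcp_pos: [0.5433, 0.1554, 0.1942]
orientation: [0.0, 0.176, 0.984, 0.0]
wrist_force: [0.9, -0.2, -0.3]
finger_gap: 0.0002
```

Request:
move_arm(commands=[[[0,0,-0.1],[0,0,0],-1],[[0,0,-0.05],[0,0,0],-1]])

```text
clock: 12.7
tcp_pos: [0.5433, 0.1554, 0.1881]
orientation: [0.0, 0.176, 0.984, 0.0]
wrist_force: [-0.8, 0.0, 3.2]
finger_gap: -0.0002
```

Run:
```python
from h import *
s=env.get_state();print(s['tcp_pos'],s['wrist_force'])
o=[]
d=snap('side','pics/side5.png')
g=cv2.cvtColor(cv2.imread('pics/side3.png'),cv2.COLOR_BGR2GRAY); g2=cv2.cvtColor(d['frame'],cv2.COLOR_RGB2GRAY)
for f in('pics/side3.png','pics/side5.png'):
    im=cv2.imread(f); r=25;u,v=237,122; o.append(cv2.resize(im[v-r:v+r,u-r:u+r],None,fx=8,fy=8,interpolation=cv2.INTER_NEAREST))
cv2.imwrite('pics/z6.png',np.hstack(o))
```

```text
[0.54333152 0.1554398  0.18812632] [-0.81171297  0.029435    3.18149472]
```

View pics/z6.png

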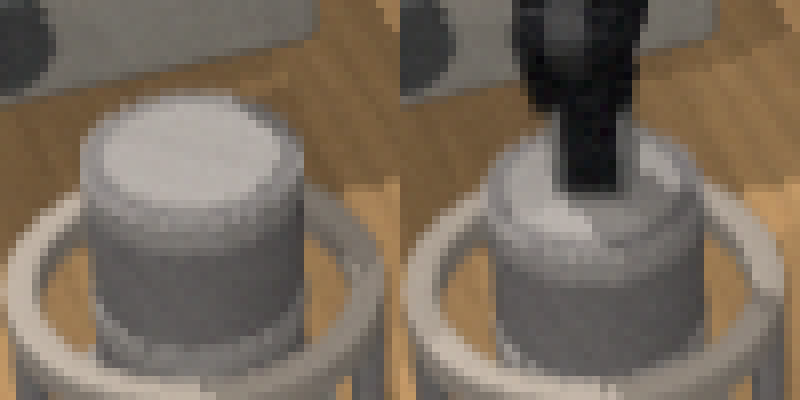

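Request:
move_arm(commands=[[[0,0,-0.1],[0,0,0],-1],[[0,0,-0.1],[0,0,0],-1],[[0,0,-0.1],[0,0,0],-1],[[0,0,-0.1],[0,0,0],-1],[[0,0,-0.1],[0,0,0],-1]])

```text
clock: 13.25
tcp_pos: [0.5433, 0.1554, 0.1681]
orientation: [0.0, 0.176, 0.984, 0.0]
wrist_force: [-0.4, -0.9, 4.5]
finger_gap: 0.0002
```

Request:
move_arm(commands=[[[0,0,-0.08],[0,0,0],-1],[[0,0,-0.05],[0,0,0],-1],[[0,0,0],[0,0,0],-1],[[0,0,0],[0,0,0],-1]])

```text
clock: 13.65
tcp_pos: [0.543, 0.1554, 0.1626]
orientation: [-0.0, 0.176, 0.984, -0.0]
wrist_force: [-0.3, 0.9, 0.5]
finger_gap: 0.0002
```

Request:
move_arm(commands=[[[0,0,-0.07],[0,0,0],-1],[[0,0,-0.07],[0,0,0],-1],[[0,0,0],[0,0,0],-1],[[0,0,0],[0,0,0],-1]])

```text
clock: 14.05
tcp_pos: [0.5431, 0.1554, 0.1571]
orientation: [-0.0, 0.176, 0.984, -0.0]
wrist_force: [-0.4, 0.0, 0.5]
finger_gap: -0.0001
```

Run:
```python
from h import *
s=env.get_state();print(s['tcp_pos'],s['wrist_force'])
o=[]
d=snap('side','pics/side6.png')
for f in('pics/side0.png','pics/side6.png'):
    im=cv2.imread(f); r=25;u,v=237,136; o.append(cv2.resize(im[v-r:v+r,u-r:u+r],None,fx=8,fy=8,interpolation=cv2.INTER_NEAREST))
cv2.imwrite('pics/z7.png',np.hstack(o))
```

```text
[0.54305028 0.15539841 0.15709618] [-0.40910278  0.0486096   0.4558305 ]
```

View pics/z7.png

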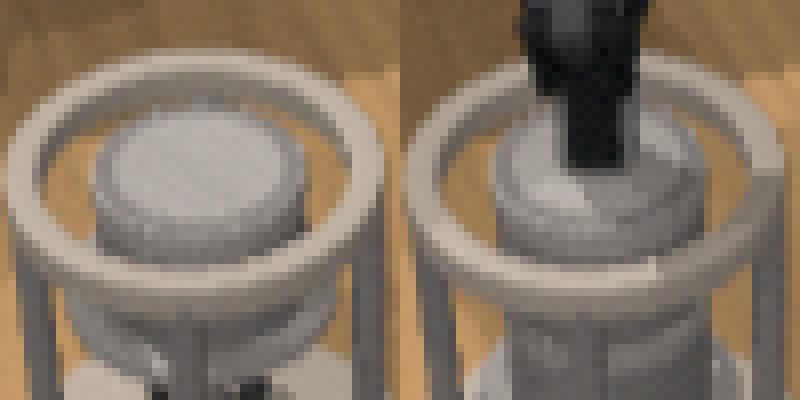

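The lid is now almost where the lower lid started in the side view (edge near crop y 215 in both). About 2 mm are left by the TCP.

Request:
move_arm(commands=[[[0,0,-0.03],[0,0,0],-1],[[0,0,-0.02],[0,0,0],-1],[[0,0,0],[0,0,0],-1],[[0,0,0],[0,0,0],-1]])

```text
clock: 14.5
tcp_pos: [0.5432, 0.1554, 0.1556]
orientation: [0.0, 0.176, 0.984, 0.0]
wrist_force: [-1.3, -0.5, 3.2]
finger_gap: -0.0002
```

Request:
move_arm(commands=[[[0,0,0.1],[0,0,0],-1],[[0,0,0.5],[0,0,0],-1],[[0,0,1],[0,0,0],-1],[[0,0,1],[0,0,0],-1],[[0,0.5,0.5],[0,0,0],-1]])

```text
clock: 15.0
tcp_pos: [0.5446, 0.1743, 0.2832]
orientation: [0.002, 0.177, 0.984, 0.001]
wrist_force: [0.6, 1.0, 0.4]
finger_gap: -0.0003
```

Request:
move_arm(commands=[[[0,1,0],[0,0,0],-1],[[0,1,0],[0,0,0],-1],[[0,1,0],[0,0,0],-1],[[0,1,0],[0,0,0],-1],[[0,0.5,0],[0,0,0],-1]])

```text
clock: 15.5
tcp_pos: [0.5428, 0.3585, 0.2789]
orientation: [-0.0, 0.175, 0.985, 0.0]
wrist_force: [-0.3, 0.4, 0.6]
finger_gap: -0.0001
```

Run:
```python
from h import *
s=env.get_state();print(s['clock'],s['tcp_pos'],s['wrist_force'])
o=[]
for n,(u,v) in(('side',(237,136)),('top',(190,193))):
    d=snap(n,f'pics/{n}7.png')
    row=[]
    for k in '07':
        im=cv2.imread(f'pics/{n}{k}.png'); r=25; row.append(cv2.resize(im[v-r:v+r,u-r:u+r],None,fx=6,fy=6,interpolation=cv2.INTER_NEAREST))
    o.append(np.hstack(row))
    u,v={'side':(237,132),'top':(189,193)}[n]
    for k in '07':
        d=dict(np.load(f'pics/{n}{k}.npz'))
        g=cv2.cvtColor(d['frame'],cv2.COLOR_RGB2GRAY).astype(int); hsv=cv2.cvtColor(d['frame'],cv2.COLOR_RGB2HSV)
        for th in(140,145,150):
            m=((g>th)&(hsv[...,1]<35)).astype(np.uint8)
            nl,lab,st,ce=cv2.connectedComponentsWithStats(m,connectivity=4);l=lab[v,u]
            if l: print(n,k,th,st[l],ce[l].round(2),onplane(d,*ce[l],.136).round(4))
        print(g[v-18:v+24,u])
cv2.imwrite('pics/z8.png',np.vstack(o))
```

```text
15.5 [0.54282343 0.35854107 0.27887641] [-0.25881703  0.39162316  0.61825203]
side 0 140 [226 125  22  16 267] [236.38 131.64] [0.5435 0.1535 0.136 ]
side 0 145 [226 125  22  15 254] [236.37 131.55] [0.5436 0.1538 0.136 ]
side 0 150 [226 125  22  14 237] [236.32 131.36] [0.5437 0.1545 0.136 ]
[103 102 108 147 182 159 123 121 115 122 138 162 176 179 176 176 177 173
 174 172 171 174 173 173 153 143 141 126 112 110 141 172 182 149 122 121
 108  85  76  78  78  81]
side 7 140 [226 124  22  15 262] [235.99 131.39] [0.543  0.1546 0.136 ]
side 7 145 [226 124  22  15 245] [236.07 131.2 ] [0.5433 0.1552 0.136 ]
side 7 150 [226 125  21  14 229] [236.06 131.18] [0.5433 0.1553 0.136 ]
[ 91  88  95 143 178 158 124 118 115 117 140 162 174 174 172 173 172 171
 174 175 176 175 179 178 150 134 134 127 117 108 137 170 180 150 123 119
 109  87  78  74  77  83]
top 0 140 [177 180  24  24 445] [188.21 191.64] [0.544  0.1557 0.136 ]
top 0 145 [177 181  24  23 428] [188.15 191.66] [0.544  0.1558 0.136 ]
top 0 150 [177 181  23  22 411] [188.06 191.52] [0.5442 0.156  0.136 ]
[119 117 124 127 128 142 156 158 158 158 157 157 156 156 156 157 155 153
 153 153 156 155 153 153 158 157 155 153 146 131 124 131 117  88  74  83
 106 126 124 140 159 162]
top 7 140 [176 180  25  24 447] [188.21 191.63] [0.544  0.1557 0.136 ]
top 7 145 [177 181  24  23 430] [188.17 191.72] [0.5438 0.1558 0.136 ]
top 7 150 [177 181  24  22 409] [188.21 191.6 ] [0.5441 0.1557 0.136 ]
[119 113 119 126 124 143 156 153 152 155 155 156 155 152 153 152 153 157
 158 157 157 156 157 157 157 158 158 159 149 131 124 137 123  89  74  77
  90  90 116 146 160 163]
```

View pics/z8.png

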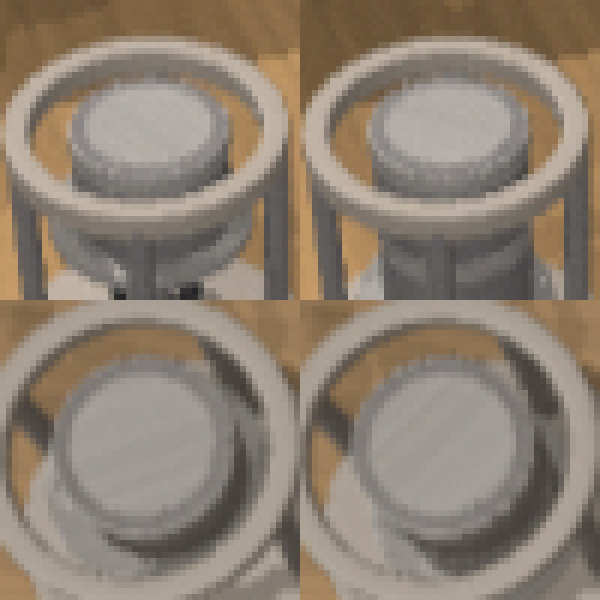

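Both views now nearly match the starting picture of the lower lid: top-view lid centre (188.2,191.6) in both, side view 0.2–0.35 px higher, or about 0.6 mm. The arm is clear, so I'm handing in.

Run:
```python
from h import *
print(job.hand_in())
```

```text
the job is handed in; nothing more can be done
None
```

The low tin is on top of its twin and pushed down, so its lid sits about level with the rim. I handed in with the arm clear at about 15.6 s.

- **Placing:** I gripped the tin at 40 N and set it on the lower tin. Its lid centre then measured within about 1.3 mm of the lower lid's starting position in both camera views.
- **Pushing:** I pressed on the lid with the shut fingertips. I read at most 4.5 N during the push, and the fingertips ended at about 0.1366 m (rim 0.136 m).
- **Last check:** After backing off, the top view put the lid at (0.544, 0.156), the same as the lower lid at the start. The side view showed it 0.2–0.35 px higher, about 0.6 mm, which agrees with the fingertip height. So the lid is probably a fraction of a millimetre high. I left it there rather than push again.
- **Disagreements:** The two cameras differed by about 2 mm in y for the low tin and the rim alike, within the stated calibration. I did not feel first contact on the push because it was below the force noise. The side picture then showed the pile had already sunk about 12 mm, as the fingertip height implied.

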